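# Plug the stall's battery pack into the rail socket of its power box

### The job

Plug the yellow battery pack, black plug nose down, into the orange socket clamped on the rail of the grey power box, and press it fully home so that its shoulder sits on the socket, upright; then let go of it. The socket may be clamped anywhere near the middle of the rail, so look or feel for it. Do not push the jar, the tin or the bottle out of its place or knock it over.

Things in the scene. Friction and masses are not known exactly. Their poses are not given: they have to be found in the camera images.
- battery_center (a point): Centre of the loose yellow battery pack (0.4 to 0.6 kg), half-way up its 110 mm height; it stands upright on its plug nose. Yellow body 60 mm along its x, 50 mm along its y (flat sides to grasp), from 21 mm below this point (shoulder) to 55 mm above. The black nose below it is 44 mm along x, 34 mm along y, 34 mm long. z up. It plugs in either way round (half turn).
- battery: The same battery pack and axes; origin in the middle of the nose's underside, 55 mm below the centre. The lowest 8 mm of the nose taper in by 3 mm on each side (to 38 x 28 mm).
- rail_mid (a point): Middle of the flat aluminium rail on the fixed grey power box, on its surface, 40 mm above the table. y runs along the rail, flat for 128 mm either side of this point, then low end stops (5 mm high); x across, z up. The orange socket block is rigidly clamped on the rail, centred at x = 0 and square to it, but anywhere from y = -22 to +22 mm: not reported, see or feel for it.
- box_front (a point): Middle of the power box's front (-x) lower edge, same axes as the rail, 75 mm from the rail's middle and 40 mm below it (box 150 x 280 mm). The orange socket: 84 mm along x, 66 mm along y, 44 mm tall above the rail; plain sides, free to touch. Central upright hole in its top: 46 mm along x, 36 mm along y, 36 mm deep; the nose has 1 mm to spare on each side.
- rail_end (a point): A point on the rail's surface 120 mm to +y of its middle, same axes. About the fit: two copper spring contacts in the hole's x ends grip the nose from about 18 mm in; the pack's weight may not push it past them, so press with 10 to 25 N. Fully home, the yellow shoulder rests on the socket's top and the pack's centre is 65 mm above the rail.
- jar: Amber glass jar with red lid, 76 mm wide, 120 mm tall; a bystander. Origin at the centre of its underside.
- tin: Green tin, 72 mm wide, 110 mm tall; a bystander. Origin at the centre of its underside.
- bottle: Green bottle, 66 mm wide, 170 mm tall; a bystander. Origin at the centre of its underside.
Not all that is in view belongs to the job. Leave any purple or turquoise look-alike of the battery alone.

How it is judged:
By the outcome, as a careful person would: the job done as asked, in the order asked, and still so for the second after the job is handed in, with the robot touching nothing.
It also fails if it takes over 61 s, if anything falls off the work surface, if the arm or the gripper's body presses on something with over 40 N, if the wrist force passes 120 N, or if a joint passes its speed limit or range.

### The arm

A 7-joint arm with a two-finger parallel gripper is mounted at the origin on the work surface. World frame = base frame: x ahead of the robot, y to its left, z up, the work surface at z = 0. Lengths are in m, angles in rad, forces in N, time in s.
With the tool pointing down it reaches from about 0.4 to 0.9 m from the base axis. Payload 5.6 kg.
Tool frame: the origin (TCP) lies midway between the tips of the shut fingers; the grasp point (between the pads) lies 19 mm behind it; z points along the fingers, y is the line along which they close (so a half turn about z gives the same grasp; the last joint's range is limited). The gripper opens to 92 mm and grips with 3 to 60 N. Pads are 20 mm wide; open, the fingers measure 128 mm over their backs; the gripper's body (75 mm by 189 mm) begins 69 mm behind the grasp point.
Start: joints at [-1.301, 0.468, -0.012, 1.603, 0.006, 1.071, -0.056], TCP at [0.2, 0.618, 0.215] pointing down, gripper open.
Joint ranges: [-2.53, 2.53], [-0.31, 2.02], [-1.57, 1.55], [0.28, 2.44], [-1.29, 4.43], [0.15, 1.84], [-2.92, 2.92]. Speed limits (rad/s): [2.57, 2.57, 3.14, 3.14, 3.14, 3.14, 3.14].

### API

Orientations are given as a 3x3 rotation matrix whose columns are the frame's x, y, z axes.
In Python, from station import env, effector, solver, viewer, workorder, search_frame, tip_of gives the robot as it stands. Calls block until the motion is done:
- env.reach(position, orientation): joint-space move of the TCP to a pose.
- env.movel(position, frame=None, rate=0.15): straight line of the TCP; frame=None keeps the orientation; rate is the mean speed in m/s.
- env.goto_joints(angles): joint-space move.
- effector.release() and effector.grasp(squeeze=None): open the fingers fully, or close them until they stop; squeeze is the grip in N (None keeps the last).
- env.pause(seconds).
- solver.inverse_kinematics(position, orientation): joint angles nearest the present ones, or None.
- env.sense(): the state.
- viewer.read_camera(name): name is "scene" or "top" or "wrist"; returns (picture, depth): 384x512x3 uint8, red, green, blue; 384x512 float32, m along the optical axis (not along the pixel's ray), 0 where there is no reading.
- viewer.camera_info(name): a dict with "intrinsics" (3x3 intrinsics, pixels), "eye" and "rotation" of the camera in the world; the wrist camera has in their place "T_tool_cam" (4x4, takes a point from camera to tool coordinates, whose origin is the TCP and whose axes are the flange's). Camera axes: x right, y up, looking along -z (the intrinsics and any distortion apply to the point x, -y, -z); pixel columns grow to the right and rows downward; lengths in m; the calibration is good to about 2 mm. A picture is of the moment at which its call begins: read the wrist's pose just before it. camera_info takes no time and is no camera call.
A pose or a line that the arm cannot do raises env.PlanningError and nothing moves.
- workorder.finish_job(): hands the job in; it is judged then, once.
Trained networks look in the newest picture that a camera, given by its name, has taken for a name from the list of things; names that differ only in an ending like _2 or _b are one class to them, and where a whole thing is asked for, a point or a joint stands for the part that bears it (a point fixed in the world has none). Each returns a list of dicts, best first, with "score" (0 to 1); they miss things now and then, are a little off and sometimes report something else, mostly with a low value. They report only what shows in the picture. A call takes as long as a camera call. They do not tell look-alikes from the thing itself.
- search_frame(camera, name): "at" ([x, y, z] in m, in world coordinates, good to about 4 mm: the middle of the surface that is visible of it).
- tip_of(camera, name): "at" ([x, y, z] in m, in world coordinates, good to about 4 mm: a listed point, or the origin of a listed thing).
The state is a dict: "t": time; "joint_positions": joint angles; "joint_velocities": joint speeds; "tau": joint torques, N m; "ee_pos": TCP position; "tcp_rot": TCP orientation; "wrist_force": force on the tool from outside, world axes, zero at the start; "moment": the same for the moment, N m; "gripper_width": finger opening in m; "grasp_force": force on a finger pad.
Only numpy, scipy, OpenCV 4.12 (cv2) and the standard library are available. Lean on these libraries where they do the work, as an engineer would, in place of code of your own. Each camera call takes 0.05 s, during which the arm holds its last target. There are 200 camera calls.

## Working session

There is one attempt and no reset: what is moved stays moved. The work goes in short steps, each a Python script; the robot and the scene stay as the last script left them, time stands still between calls to the robot, and variables do not carry over. Pictures are saved under pics/ and viewed, at most 10 in all, crops included, and the job is handed in when it is done.

```bash
mkdir -p pics; python3 - <<'E'
from station import *
import cv2,numpy as np
ims=[]
for c in ["scene","top"]:
    p,d=viewer.read_camera(c); np.savez(f"{c}.npz",p=p,d=d); cv2.imwrite(f"pics/{c}.png",p[:,:,::-1])
    print(c,{k:np.round(v,4).tolist() for k,v in viewer.camera_info(c).items() if k in("intrinsics","eye","rotation")}, [k for k in viewer.camera_info(c)])
    for n in ["battery_center","battery","rail_mid","rail_end","box_front","jar","tin","bottle"]:
        print(n,[(np.round(r["at"],3).tolist(),round(r["score"],2)) for r in tip_of(c,n)])
print(env.sense()["t"])
E
```

```text
scene {'intrinsics': [[367.9938, 0.0, 251.4105], [0.0, 367.9938, 185.8647], [0.0, 0.0, 1.0]], 'eye': [1.0269, -0.1923, 0.5561], 'rotation': [[0.6109, -0.5335, 0.585], [0.7916, 0.4233, -0.4407], [-0.0125, 0.7323, 0.6809]]} ['intrinsics', 'eye', 'rotation']
battery_center [([0.428, 0.179, 0.054], 0.9), ([0.414, 0.292, 0.052], 0.7), ([0.528, 0.256, 0.056], 0.56), ([0.529, 0.255, -0.005], 0.19)]
battery [([0.528, 0.254, -0.002], 0.94), ([0.43, 0.181, 0.003], 0.85), ([0.414, 0.293, 0.0], 0.65)]
rail_mid [([0.532, -0.106, 0.038], 0.94)]
rail_end [([0.517, 0.017, 0.042], 0.82)]
box_front []
jar [([0.715, 0.338, 0.0], 0.65)]
tin [([0.743, 0.153, 0.0], 0.66)]
bottle [([0.516, 0.435, -0.004], 0.68)]
top {'intrinsics': [[419.6215, 0.0, 256.7226], [0.0, 419.6215, 196.1016], [0.0, 0.0, 1.0]], 'eye': [0.3722, 0.134, 1.1587], 'rotation': [[0.0172, 0.9817, -0.1896], [-0.9997, 0.0133, -0.0217], [-0.0187, 0.1899, 0.9816]]} ['intrinsics', 'eye', 'rotation']
battery_center [([0.412, 0.292, 0.053], 0.83), ([0.531, 0.257, 0.056], 0.78), ([0.456, -0.112, 0.0], 0.58)]
battery [([0.435, 0.182, -0.004], 0.92), ([0.414, 0.293, -0.001], 0.61), ([0.529, 0.252, -0.0], 0.56)]
rail_mid [([0.536, -0.103, 0.04], 0.56)]
rail_end [([0.517, 0.016, 0.04], 0.7)]
box_front [([0.461, -0.112, 0.001], 0.86)]
jar [([0.719, 0.332, -0.002], 0.67)]
tin [([0.736, 0.152, -0.002], 0.69)]
bottle [([0.518, 0.438, -0.002], 0.84)]
0.9
```

View pics/scene.png

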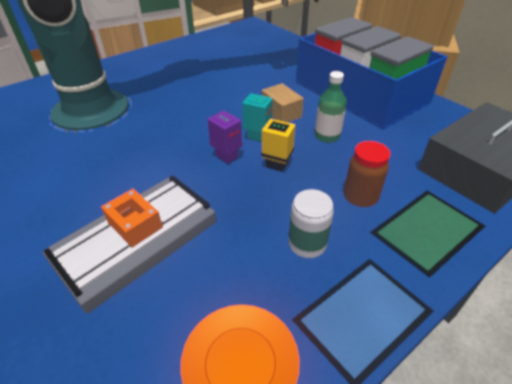

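View pics/top.png

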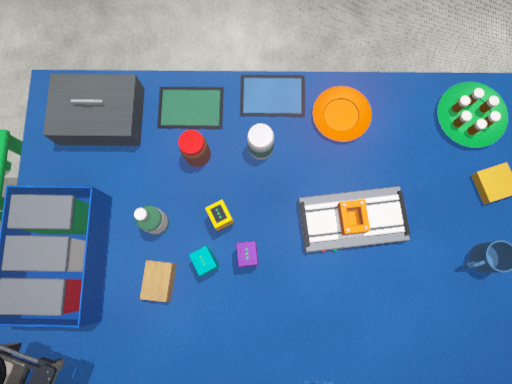

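The scene has these candidates for the battery:
- Yellow pack with black nose: scene (278,142), top (218,215).
- Purple look-alike: scene (225,135), top (247,254).
- Turquoise look-alike: scene (257,115), top (203,262).
- Plain yellow box: top (495,183).

I choose the yellow pack at about (0.529, 0.255). The socket is orange, at top (355,216); the orange plate at (342,113) is not it.

```bash
cat > h.py <<'E'
from station import *
import cv2,numpy as np
def cloud(cam,p,d,pose=None):
    i=viewer.camera_info(cam);K=np.array(i["intrinsics"]);v,u=np.mgrid[:d.shape[0],:d.shape[1]]
    c=np.stack([(u-K[0,2])/K[0,0]*d,-(v-K[1,2])/K[1,1]*d,-d],-1)
    if pose is None: R,t=np.array(i["rotation"]),np.array(i["eye"])
    else:
        T=np.array(i["T_tool_cam"]);R0,t0=pose;R=R0@T[:3,:3];t=R0@T[:3,3]+t0
    w=c@R.T+t; w[d<=0]=np.nan
    return w
def rect(w,m):
    q=w[m][:,:2].astype(np.float32)*1000
    return cv2.minAreaRect(q),len(q),np.round(w[m].mean(0),4)
def down(a):  # tool y axis along angle a in world, z down
    y=np.array([np.cos(a),np.sin(a),0]);z=np.array([0,0,-1.]);return np.column_stack([np.cross(y,z),y,z])
def wrist():
    s=env.sense();p,d=viewer.read_camera("wrist")
    return p,d,cloud("wrist",p,d,(np.array(s["tcp_rot"]),np.array(s["ee_pos"])))
def hsv(p): return cv2.cvtColor(p,cv2.COLOR_RGB2HSV)
E
python3 - <<'E'
from h import *
for c in ["scene","top"]:
    f=np.load(c+".npz");p,d=f["p"],f["d"];w=cloud(c,p,d);h=hsv(p)
    x,y,z=np.moveaxis(w,-1,0)
    b=(np.hypot(x-.529,y-.255)<.06)&(z>.1)&(z<.125)
    s=(abs(x-.53)<.12)&(abs(y+.1)<.12)&(z>.074)&(z<.1)
    r=(abs(x-.53)<.16)&(abs(y+.1)<.2)&(z>.03)&(z<.05)
    for n,m in(("bat",b),("sock",s),("box",r)): print(c,n,rect(w,m))
cv2.imwrite("pics/crop.png",cv2.resize(np.load("scene.npz")["p"][90:190,190:310,::-1],None,fx=5,fy=5))
i=viewer.camera_info("wrist");print(i)
E
```

```text
scene bat (((532.7802124023438, 255.7858428955078), (60.425479888916016, 51.47908401489258), 26.791807174682617), 481, array([0.5373, 0.2512, 0.1096]))
scene sock (((533.5972290039062, -92.73799133300781), (87.08576202392578, 66.79261779785156), 7.652287006378174), 1221, array([ 0.5385, -0.0942,  0.0831]))
scene box (((535.2382202148438, -100.95648193359375), (151.70452880859375, 278.2922058105469), 7.421828269958496), 8157, array([ 0.5531, -0.1185,  0.039 ]))
top bat (((528.330078125, 254.66468811035156), (60.44474792480469, 49.31059265136719), 27.88111114501953), 465, array([0.5275, 0.2539, 0.1102]))
top sock (((530.55029296875, -94.53325653076172), (84.26696014404297, 67.2854995727539), 7.6016621589660645), 635, array([ 0.5299, -0.0939,  0.0835]))
top box (((531.0640869140625, -101.510498046875), (150.3513946533203, 279.42327880859375), 7.463408946990967), 4881, array([ 0.5287, -0.1018,  0.0384]))
{'intrinsics': array([[286.98883723,   0.        , 255.55256873],
       [  0.        , 286.98883723, 187.96048043],
       [  0.        ,   0.        ,   1.        ]]), 'T_tool_cam': array([[-8.81425616e-04,  9.70508181e-01,  2.41066575e-01,
         6.77090340e-02],
       [ 9.99999061e-01,  6.02460956e-04,  1.23091101e-03,
        -1.67478258e-04],
       [ 1.04937601e-03,  2.41067433e-01, -9.70507801e-01,
        -1.71705822e-01],
       [ 0.00000000e+00,  0.00000000e+00,  0.00000000e+00,
         1.00000000e+00]])}
```

View pics/crop.png

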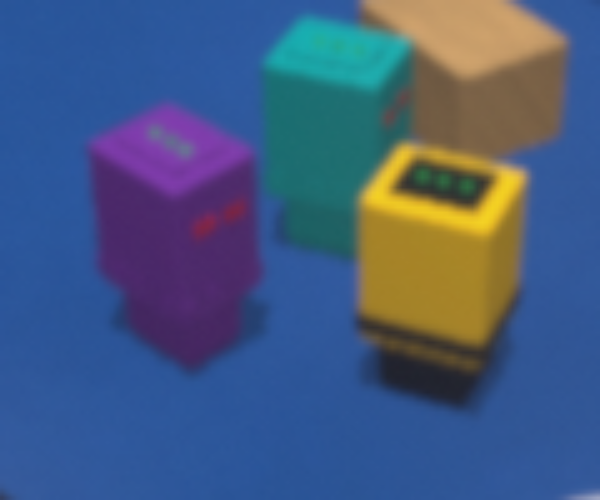

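The crop confirms the choice: yellow body with a black nose and display, near crop (440,270). Purple (170,240) and turquoise (330,130) stand clear of it. Next I hover over the pack and measure with the wrist camera, using the same procedure I'll use over the socket.

```bash
python3 - <<'E'
from h import *
P=np.array([.530,.2555,.27])
best=None
for a in (np.radians(117.4),np.radians(-62.6)):
    q=solver.inverse_kinematics(P,down(a)); q2=solver.inverse_kinematics(np.array([.532,-.094,.27]),down(a-np.radians(20)))
    print(a,None if q is None else np.round(q,2),None if q2 is None else np.round(q2,2))
    if q is not None and q2 is not None and (best is None or abs(q[6])<abs(best[1][6])): best=(a,q)
env.reach(P,down(best[0]));print(env.sense()["t"],env.sense()["ee_pos"],best[0])
p,d,w=wrist();x,y,z=np.moveaxis(w,-1,0)
m=(np.hypot(x-.53,y-.255)<.06)&(z>.1)&(z<.125);print(rect(w,m))
cv2.imwrite("pics/w1.png",p[:,:,::-1])
E
```

```text
2.049016541841343 [-0.55  0.31  0.06  1.7  -0.02  1.13  1.56] [-0.5   0.26  0.73  1.85 -0.19  1.11  2.  ]
-1.0925761117484503 [-0.97  0.34  0.59  1.73 -0.21  1.14 -1.41] [-0.68  0.31  0.98  1.86 -0.28  1.13 -1.04]
2.6917 [0.52942305 0.25676786 0.26977397] -1.0925761117484503
(((530.3431396484375, 255.02481079101562), (59.058509826660156, 49.28511428833008), 28.334077835083008), 2098, array([0.5314, 0.2553, 0.112 ]))
```

```bash
python3 - <<'E'
from h import *
a=np.radians(27.8-90);R=down(a)
env.movel([.530,.255,.16],R,rate=.2); env.movel([.530,.255,.048],R,rate=.1)
s=env.sense();print(s["ee_pos"],s["wrist_force"])
effector.grasp(squeeze=45);s=env.sense();print(s["t"],s["gripper_width"],s["grasp_force"],s["ee_pos"],s["wrist_force"])
env.movel([.530,.255,.27],R,rate=.2);s=env.sense();print(s["t"],s["gripper_width"],s["grasp_force"],s["wrist_force"],s["ee_pos"])
p,d,w=wrist();cv2.imwrite("pics/w2.png",p[:,:,::-1]);np.savez("w2.npz",p=p,d=d,w=w,R=s["tcp_rot"],t=s["ee_pos"])
E
```

```text
[0.53052059 0.25522925 0.04866041] [-0.10475523  0.12145528  0.70249426]
5.4167 0.0499166032230907 44.98348295688629 [0.53009494 0.25491977 0.04806117] [ 0.61822593 -1.35003313  0.37439649]
6.675 0.04987396526333891 44.98070418834686 [-0.68702993 -0.22356869 -5.61987255] [0.52906706 0.25464941 0.26853085]
```

View pics/w2.png

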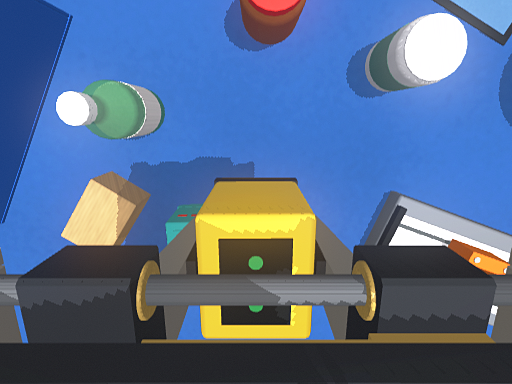

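The pack is held (width 49.9 mm, weight about 5.6 N), upright in view at (255,265). Now I measure its offset in the tool frame, then view the socket with the wrist camera, standing back so the pack doesn't block the view.

```bash
python3 - <<'E'
from h import *
f=np.load("w2.npz");w,R,t=f["w"],f["R"],f["t"];q=(w-t)@R;h=hsv(f["p"])
yel=(h[...,0]>20)&(h[...,0]<35)&(h[...,1]>120)
m=yel&(abs(q[...,0])<.05)&(abs(q[...,1])<.035)&(q[...,2]<-.05)&(q[...,2]>-.075);print("pack in tool",rect(q,m))
fr=yel&(abs(q[...,1])<.02)&(q[...,0]>.01)&(q[...,2]>-.045)&(q[...,2]<0.02);Q=q[fr];print("front face",len(Q),np.round(Q.mean(0),4),np.polyfit(Q[:,2],Q[:,0],1))
a=np.radians(7.5-90);ux=np.array([np.cos(a+np.pi/2),np.sin(a+np.pi/2),0])
T=down(a);P=np.array([.531,-.0945,.27])-.12*ux
env.movel(P,T,rate=.22);env.pause(.2)
p,d,w=wrist();cv2.imwrite("pics/w3.png",p[:,:,::-1])
s=env.sense();print(s["t"],s["ee_pos"],s["wrist_force"],s["moment"])
x,y,z=np.moveaxis(w,-1,0);h=hsv(p)
org=((h[...,0]<20)&(h[...,1]>120))
near=(abs(x-.53)<.08)&(abs(y+.095)<.08)
print("sock",rect(w,near&(z>.076)&(z<.095)));
n=near&(z>.08)&(z<.09)&org;print("sock org",rect(w,n))
box=(abs(x-.53)<.16)&(abs(y+.1)<.2)&(z>.03)&(z<.05);print("box",rect(w,box))
np.savez("w3.npz",p=p,w=w)
E
```

```text
pack in tool (((0.1547374725341797, -0.5917224884033203), (51.52306365966797, 60.02175521850586), 89.9505615234375), 7842, array([ 0.0093, -0.0001, -0.0625]))
front face 1530 [ 0.0296  0.     -0.0268] [0.00058704 0.02962572]
8.8667 [ 0.4121527  -0.1098366   0.26995865] [-0.51472072 -0.29965588 -5.10165023] [-0.00560166  0.15678366  0.00417897]
sock (((532.2334594726562, -95.1640396118164), (83.59858703613281, 65.96532440185547), 7.569495677947998), 3202, array([ 0.5339, -0.0949,  0.0853]))
sock org (((531.8936767578125, -95.21189880371094), (83.0220718383789, 65.8111801147461), 7.681746006011963), 2922, array([ 0.5331, -0.0951,  0.0853]))
box (((533.5138549804688, -102.5704345703125), (147.90025329589844, 279.7608947753906), 7.516873836517334), 21556, array([ 0.535 , -0.1037,  0.0401]))
```

View pics/w3.png

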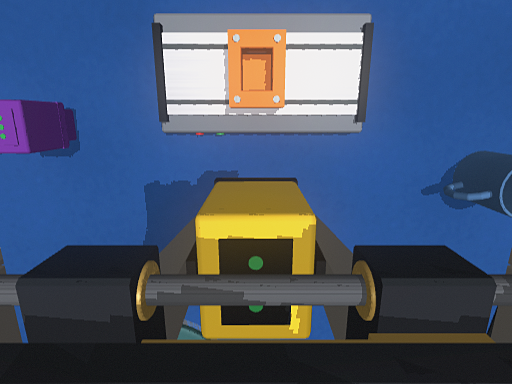

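The socket is in clear view at (256,68), about (0.532, -0.095) at 7.6°, with its top at 0.085. All three cameras agree to about 2 mm. Next is a guarded insertion, with lateral correction from the felt force and a small search if the nose lands on the rim.

```bash
cat > ins.py <<'E'
from h import *
a=np.radians(7.6-90);T=down(a);ux=-np.array([np.cos(a+np.pi/2),np.sin(a+np.pi/2)])*-1;uy=np.array([-ux[1],ux[0]])
def F():
    s=env.sense();f=np.array(s["wrist_force"])-F0;return np.array([f[:2]@ux,f[:2]@uy,f[2]]),s
F0=np.zeros(3)
E
python3 - <<'E'
import ins; from ins import *
c=np.array([.5318,-.0950])
env.movel([*c,.27],T,rate=.2);env.movel([*c,.150],T,rate=.15);env.pause(.3)
ins.F0=np.array(env.sense()["wrist_force"]);print(ins.F0,env.sense()["ee_pos"],env.sense()["t"])
z=.150
while z>.114:
    z-=.002;env.movel([*c,z],T,rate=.03);f,s=F()
    print(round(s["t"],2),round(z,4),np.round(f,1),np.round(np.array(s["ee_pos"])-[*c,z],4),np.round(s["moment"],2))
    if f[2]>10 or np.hypot(*f[:2])>12: break
np.save("c.npy",[*c,z]);np.save("F0.npy",ins.F0)
E
```

```text
[ 0.34712923  0.09965432 -5.63829309] [ 0.53211629 -0.09492643  0.15052102] 10.8667
11.12 0.148 [-0.  -0.1 -0.3] [-0.0001  0.0001 -0.0001] [-0.01  0.18 -0.01]
11.37 0.146 [-0.4  0.4  1.2] [-0.0001  0.     -0.0002] [-0.05  0.1  -0.02]
11.62 0.144 [-0.4  0.2  1. ] [-0.0001  0.     -0.0002] [-0.03  0.14  0.01]
11.87 0.142 [-0.7 -0.1 -0.3] [-0.0001  0.     -0.0002] [-0.03  0.17 -0.02]
12.12 0.14 [-0.4  0.2  0. ] [-0.0001  0.0001 -0.0002] [0.03 0.13 0.06]
12.37 0.138 [-0.9  1.6  0.7] [-0.0001 -0.     -0.0001] [-0.03  0.19  0.04]
12.62 0.136 [ 0.5 -0.6  0.7] [-0.0001  0.     -0.0001] [-0.05  0.16 -0.08]
12.87 0.134 [0.4 0.2 0.7] [-0.0001  0.     -0.0002] [0.01 0.13 0.01]
13.12 0.132 [-0.4 -0.5  0.5] [-0.0001  0.     -0.0002] [-0.02  0.15 -0.02]
13.37 0.13 [-0.3 -0.   0.4] [-0.0001  0.     -0.0001] [-0.06  0.15  0.01]
13.62 0.128 [ 0.1 -0.7  0. ] [-0.0001 -0.     -0.0001] [-0.02  0.21 -0.03]
13.87 0.126 [-0.6  0.1  0.9] [-0.0001  0.     -0.0001] [-0.05  0.17  0.03]
14.12 0.124 [-0.  -0.6  1.4] [-0.0001  0.     -0.0001] [-0.04  0.19  0.02]
14.37 0.122 [-0.3  0.7  0.2] [-0.0001  0.     -0.0001] [-0.04  0.14 -0.01]
14.62 0.12 [-1.  -0.4  0.9] [-0.0001  0.     -0.0001] [-0.01  0.15  0.02]
14.87 0.118 [-0.2  0.8  0.7] [-0.0001  0.     -0.0001] [-0.01  0.1   0.02]
15.12 0.116 [-0.3  0.3  0.1] [-0.0001  0.     -0.0001] [ 0.    0.15 -0.04]
15.37 0.114 [-1.1 -0.   0.6] [-0.0001  0.     -0.0001] [-0.06  0.13  0.05]
```

The nose is in the hole without touching. I continue past the contacts until the shoulder seats.

```bash
python3 - <<'E'
import ins; from ins import *
*c,z=np.load("c.npy");ins.F0=np.load("F0.npy")
while z>.090:
    z-=.001;env.movel([*c,z],T,rate=.02);f,s=F()
    print(round(s["t"],2),round(z,4),np.round(f,1),np.round(np.array(s["ee_pos"])-[*c,z],4),round(s["gripper_width"],4))
    if np.hypot(*f[:2])>12 or f[2]>(22 if z<.1005 else 30): break
np.save("c.npy",[*c,z])
E
```

```text
15.62 0.113 [ 0.3 -0.3 -0.2] [-0.      0.     -0.0001] 0.0501
15.87 0.112 [-0.8 -0.2  0.6] [-0.      0.     -0.0001] 0.0496
16.12 0.111 [-0.8 -0.5 -0.4] [-0.0001 -0.     -0.    ] 0.0496
16.37 0.11 [-0.8  0.2  0.2] [-0.0001  0.     -0.0001] 0.0496
16.62 0.109 [ 0.1 -0.  -0.3] [ 0. -0. -0.] 0.0499
16.87 0.108 [-0.3  0.3  0.1] [ 0.0003 -0.      0.0001] 0.0497
17.12 0.107 [ 1.6 -0.1  0.4] [ 0.0005 -0.      0.0002] 0.0496
17.37 0.106 [ 0.8 -0.   8. ] [ 0.0005 -0.0001  0.0005] 0.0495
17.62 0.105 [ 0.  -0.2 10.9] [ 0.0006 -0.0001  0.0007] 0.0498
17.87 0.104 [-0.6  1.7 11.2] [ 0.0007 -0.0002  0.0009] 0.0499
18.12 0.103 [-1.3  0.8 12.3] [ 0.0007 -0.0002  0.0009] 0.0495
18.37 0.102 [-0.5 -0.3 10.6] [ 0.0005 -0.0003  0.0006] 0.0498
18.62 0.101 [ 1.  -0.6  7.7] [ 0.0003 -0.0003  0.0001] 0.0503
18.87 0.1 [ 0.6 -1.4  7.4] [ 0.0001 -0.0003 -0.0001] 0.0498
19.12 0.099 [ 0.7 -1.9  6.5] [ 0.0001 -0.0002 -0.0001] 0.05
19.37 0.098 [ 2.2 -2.5  7.1] [ 0.0003 -0.0001  0.0001] 0.0498
19.62 0.097 [-0.4 -0.5 16.3] [ 0.0003 -0.0001  0.001 ] 0.0496
19.87 0.096 [-4.5  1.7 26.4] [ 0.0003 -0.0001  0.002 ] 0.0498
```

The force rose sharply at TCP 0.098, exactly the predicted seated height. I relieve the press, let go, retreat and check.

```bash
python3 - <<'E'
import ins; from ins import *
*c,z=np.load("c.npy")
env.movel([*c,.0978],T,rate=.02);effector.release();env.pause(.2)
env.movel([*c,.22],T,rate=.12);env.movel([*(np.array(c)-.13*ux),.28],T,rate=.2);env.pause(.3)
p,d,w=wrist();x,y,z=np.moveaxis(w,-1,0)
near=(abs(x-.53)<.08)&(abs(y+.095)<.08)
m=near&(z>.15)&(z<.18);print("top",rect(w,m),np.polyfit(x[m],z[m],1)[0],np.polyfit(y[m],z[m],1)[0])
p2,d2=viewer.read_camera("scene");w2=cloud("scene",p2,d2);x,y,z=np.moveaxis(w2,-1,0)
m=(abs(x-.53)<.08)&(abs(y+.095)<.08)&(z>.15)&(z<.18);print("scene top",rect(w2,m),np.polyfit(x[m],z[m],1)[0],np.polyfit(y[m],z[m],1)[0])
s=env.sense();print(s["t"],s["gripper_width"],s["wrist_force"])
cv2.imwrite("pics/end.png",np.hstack([cv2.resize(p2[140:320,20:240,::-1],(440,360)),cv2.resize(p[:200,130:380,::-1],(360,360))]))
for n in("jar","tin","bottle"): print(n,[np.round(r["at"],3) for r in tip_of("scene",n)][:1])
E
```

```text
top (((532.3060302734375, -95.4334487915039), (60.61421203613281, 50.1405143737793), 7.726655960083008), 3741, array([ 0.5321, -0.0955,  0.1618])) 0.004854799943145815 0.0022849656320946604
scene top (((535.1021728515625, -93.59368133544922), (61.2037467956543, 49.6785774230957), 7.304029941558838), 901, array([ 0.5405, -0.095 ,  0.1598])) -0.06999040173955186 0.018917770404270194
23.5083 0.09164255600419184 [-0.91216155  1.11846758  0.34715236]
jar [array([0.714, 0.334, 0.002])]
tin [array([ 0.738,  0.15 , -0.001])]
bottle [array([ 0.516,  0.438, -0.001])]
```

View pics/end.png

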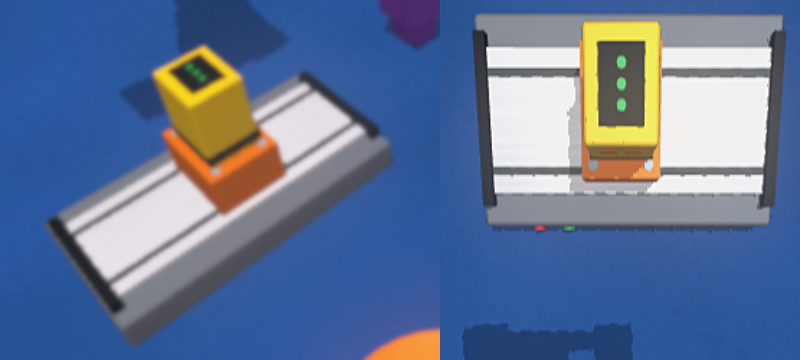

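The pack is upright and square in the socket. Its top is at about 0.160, as it should be when fully home, and the press met a hard stop at 26 N. The bystanders have not moved, so I hand it in.

```bash
python3 -c "
from station import *
print(workorder.finish_job(), env.sense()['t'])"
```

```text
the job is handed in; nothing more can be done
the job is handed in; nothing more can be done
```

The yellow battery pack is plugged fully home and upright in the orange socket and released. The jar, tin and bottle are where they were, and the job is handed in at about 24 s of the 61 s allowed; no verdict was shown.

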